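Open the spring-lid thermometer case

ROBOT

A 6-joint arm with a two-finger parallel gripper is mounted at the origin on a cart in front of the work surface, level with it; the furniture and walls round the work are solid. World frame = base frame: x ahead of the robot, y to its left, z up, the work surface at z = 0. Lengths are in m, angles in rad, forces in N, time in s.
With the tool pointing down it reaches from about 0.25 to 0.775 m from the base axis. Payload 4 kg.
Tool frame: the origin (TCP) lies between the finger pads; the fingertips stand robot.tip_extent ahead of it and the grasp point (between the pads) is the TCP (robot.tip_extent is the distance from the TCP to the fingertips, in m); z points along the fingers, y is the direction in which the jaws open and shut (so a half turn about z gives the same grasp; the last joint's range is limited). The gripper opens to 85 mm and grips with 20 to 120 N. Pads are 22 mm wide; open, the fingers measure 114 mm over their backs; the gripper's body (76 mm by 85 mm) begins 54 mm behind the grasp point. The pads swing forward as they close: fully open they stand 13 mm farther back than shut.
Start: joints at [-1.427, 0.087, 1.371, -0, 1.684, -0.103], TCP at [0.134, -0.533, 0.25] pointing down, gripper open.
Joint ranges: [-3.1, 3.1], [-0.76, 2.03], [0.27, 2.55], [-1.08, 4.22], [0.17, 2.65], [-2.57, 2.57]. Speed limits (rad/s): [2.79, 2.79, 3.14, 3.14, 3.14, 3.14].

INTERFACE

Orientations are given as a unit quaternion [w, x, y, z].
In Python, from bench import robot gives the robot as it stands. The module is installed in compiled form; this text tells all that it offers.
- The arm moves only by the shell command python3 -m crank 'ROWS'. ROWS is JSON, a list of rows, each a list of 3 entries, a list of its own where there are three numbers: the shift along the tool's x, y, z in mm, then the turn, a rotation vector about the tool's x, y, z in rad, then the opening, from 0 (shut) to 1 (fully open). A call has 1 to 12 rows; each row is the pose to reach, as a shift and turn from the pose commanded when the call began, along the tool's axes at that moment; what a row does not reach only later rows make up. A row lasts 1/12 s, in which the tool goes at most 41.7 mm and 7.16 degrees, less where a joint would pass 70% of its speed; a pose out of reach is approached as far as the arm can. A call with a gripper value outside its range is refused whole. The fingers move at their own pace and stop on an object; the grip force is fixed at half the most. Time passes only in rows, so rows that repeat a pose let the fingers close. It gives the time, the measured TCP pose, the force and the opening at its end, in the units of the state.
- robot.read_state(): the state, without advancing time (a new reading comes with each control period).
- robot.read_camera(name): name is "scene" or "side" or "wrist"; returns a dict with "pixels" (420x560x3 uint8, red, green, blue), "depth" (420x560 float32, m along the optical axis (not along the pixel's ray), 0 where there is no reading), "K" (3x3 intrinsics, pixels), "cam_to_world" (4x4, takes a point from camera to world coordinates). Camera axes: x right, y up, looking along -z (the intrinsics and any distortion apply to the point x, -y, -z); pixel columns grow to the right and rows downward; lengths in m; the calibration is good to about 2 mm. A picture is of the moment at which its call begins.
- robot.sign_off(): hands the job in, once; it reports no verdict.
The state is a dict: "t": time; "qpos": joint angles; "joint_velocities": joint speeds; "effort": joint torques, N m; "tcp_pos": TCP position; "orientation": TCP orientation; "force": force on the tool from outside, world axes, zero at the start; "moment": the same for the moment, N m; "width": finger opening in m.
Only numpy, scipy, OpenCV 4.12 (cv2) and the standard library are available. Lean on these libraries where they do the work, as an engineer would, in place of code of your own. Each camera call takes 0.05 s, during which the arm holds its last target.

TASK

Open the grey instrument case in front of you: press the release tab on its front down so that the spring-loaded lid pops up, then push the lid all the way back until it rests fully open by itself, and move clear. Work only by pressing and pushing; leave the thermometer lying in the case, do not lift or shove the case about, and leave the jar, the date stamp and the label roll standing beside it as they are.

Things in the scene. Friction and masses are not known exactly. Their poses are not given: they have to be found in the camera images.
- case: Grey instrument case, open box 120 x 200 x 48 mm (x by y by z, walls 6 mm), loose on the table on rubber feet, about 2 kg. Origin at the centre of its underside; its -x side is the front with the release tab, its +x side has the hinge, z up. The 8 mm thick lid brings the closed height to 56 mm. Behind the case (+x) nothing stands within the lid's swing.
- tab_pad (a point): Spot to press: top of the steel release tab's thumb pad, 34 mm above the table, 35 mm before the middle of the case front. The pad is 40 mm wide (case y) and ends 46 mm before the front; behind it the 34 mm wide upright catch, 61 mm high, ends 16 mm before the front. Press straight down: 2 to 5 N, about 9 mm travel, catch frees at about 5 mm; it springs back.
- tab (a joint): Angle of the release tab in rad: 0 at rest, 0.30 fully pressed; the catch lets the lid go at about 0.17.
- lid (a joint): Opening angle of the lid in rad: 0 shut and latched; once released, a spring lifts it to about 0.68 and holds it there; it can be pushed on freely (0.15 kg, under 2 N at its edge) to the stop at 1.92. Let go below upright (about 1.6) it falls back to about 0.68; past upright it falls to the stop and stays.
- lid_hinge (a point): Middle of the lid's hinge axis, which runs along case y at the back of the case (case x = +0.064, z = 0.048).
- lid_edge (a point): Middle of the lid's front free edge, half-way through its 8 mm thickness, 124 mm from the hinge axis; the edge is 200 mm long along case y. A steel striker 24 mm wide and 5 mm thick sticks out 9 mm beyond it in the middle. With the lid popped up the edge stands about 130 mm above the table.
- thermometer: White probe thermometer, 161 x 30 x 17 mm, lying loose on the inner floor of the case along case y; origin at its underside. To be left lying.
- jar: White jar with a red cap, 72 mm across, 121 mm tall, loose, beside the case; origin at the centre of its underside, z up. Leave alone.
- stamp: Date stamp with an upright round handle, 34 x 32 mm, 87 mm tall, loose, beside the case; origin at its underside, z up. Leave alone.
- labels: Roll of blank labels, 68 mm across, 40 mm tall, lying flat, loose, beside the case; origin at the centre of its underside, z up. Leave alone.

How it is judged:
On the way, in this order (a step that is already met when the one before it is completed fails the run):
1. the release tab is pressed down far enough to free the lid (value of joint tab above 0.15 rad), for 0.05 s.
2. the lid is pushed back past upright to its stop (value of joint lid above 1.8 rad), for 0.2 s.
At the end, for the whole second after the job is handed in: Lid still and at its stop (over 1.8 rad), tab sprung back (under 0.08 rad), case flat and within 30 mm of its start, thermometer still on the case floor (moved under 50 mm), jar, stamp and label roll upright and within 25 mm of their starts (value of joint lid above 1.8 rad and velocity of joint lid between -0.1 and 0.1 rad/s and value of joint tab below 0.08 rad and distance of case from where it was at the start of the episode below 0.03 m and angle between case's own z axis and vertical below 0.08 rad and linear speed of case below 0.02 m/s and z of thermometer in the frame of case below 0.02 m and distance of thermometer from where it was at the start of the episode below 0.05 m and distance of each of jar, stamp, labels from where it was at the start of the episode below 0.025 m and angle between each of jar, stamp, labels's own z axis and vertical below 0.2 rad); the robot touches nothing.
It fails at once if the case is lifted or tipped (more than 12 mm or 0.15 rad) (height (world z) of case above 0.012 m or angle between case's own z axis and vertical above 0.15 rad).
It fails at once if the case is shoved more than 30 mm (distance of case from where it was at the start of the episode above 0.03 m).
It fails at once if the thermometer is lifted off the case floor by more than 14 mm (z of thermometer in the frame of case above 0.02 m).
It fails at once if the jar, date stamp or label roll is moved more than 25 mm, lifted or knocked over (distance of any of jar, stamp, labels from where it was at the start of the episode above 0.025 m or angle between any of jar, stamp, labels's own z axis and vertical above 0.3 rad).
It also fails if it takes over 45 s, if anything falls off the work surface, if the arm or the gripper's body presses on something with over 40 N, if the wrist force passes 120 N, or if a joint passes its speed limit or range.

## Working session

There is one attempt and no reset: what is moved stays moved. The work goes in short steps, Python scripts to look and compute and a shell command to move; the robot and the scene stay as the last step left them, time stands still between calls to the robot, and variables do not carry over. Pictures are saved under pics/ and viewed, and the job is handed in when it is done.

```bash
mkdir -p pics; cat > h.py <<'E'
import numpy as np, cv2
from bench import robot
from scipy.spatial.transform import Rotation as R
def shot(n,f):
    c=robot.read_camera(n); cv2.imwrite('pics/'+f,c['pixels'][:,:,::-1].copy()); np.savez('pics/'+f[:-4]+'.npz',**c); return c
def pts(c):
    d=c['depth'];K=c['K'];v,u=np.mgrid[:d.shape[0],:d.shape[1]]
    P=np.stack([(u-K[0,2])/K[0,0]*d,-(v-K[1,2])/K[1,1]*d,-d],-1)
    T=c['cam_to_world'];return P@T[:3,:3].T+T[:3,3]
E
python3 - <<'E'
from h import *
for n in ['scene','side','wrist']: 
    c=shot(n,n+'1.png'); print(n,c['cam_to_world'].round(3).tolist())
s=robot.read_state();print(s,robot.tip_extent)
E
```

```text
scene [[-0.892, 0.2, -0.406, 0.167], [-0.452, -0.442, 0.775, 0.851], [-0.024, 0.874, 0.485, 0.511], [0.0, 0.0, 0.0, 1.0]]
side [[-0.999, 0.016, 0.029, 0.599], [0.021, -0.364, 0.931, 1.046], [0.025, 0.931, 0.364, 0.432], [0.0, 0.0, 0.0, 1.0]]
wrist [[0.244, 0.929, 0.279, 0.205], [-0.97, 0.234, 0.068, -0.516], [-0.003, -0.287, 0.958, 0.373], [0.0, 0.0, 0.0, 1.0]]
{'t': 0.15, 'qpos': array([-1.42710294e+00,  8.78255746e-02,  1.37192722e+00, -7.71544388e-06,
        1.68361132e+00, -1.03119297e-01]), 'joint_velocities': array([-0.00066357, -0.00175216, -0.00544997,  0.00038569, -0.0008751 ,
        0.00137091]), 'effort': array([ 9.18260521e-04, -3.52375782e+01, -3.13681412e+01, -3.79197463e-04,
        8.02611234e-03,  2.82049307e-06]), 'tcp_pos': array([ 0.13430464, -0.5329828 ,  0.24937573]), 'orientation': array([-8.85471180e-04,  9.92394760e-01,  1.23092876e-01, -2.18004294e-05]), 'force': array([-0.01695574,  0.34029001, -0.21469475]), 'moment': array([-0.00947152,  0.0267449 , -0.05204526]), 'width': 0.08513627544923612} 0.019
```

View pics/scene1.png

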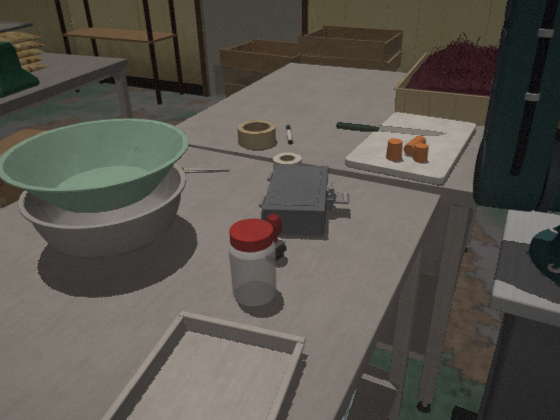

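View pics/side1.png

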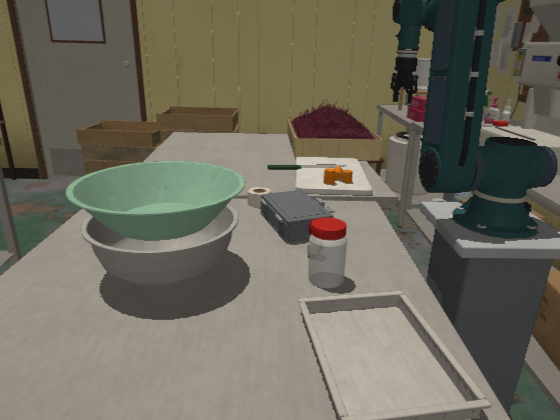

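View pics/wrist1.png

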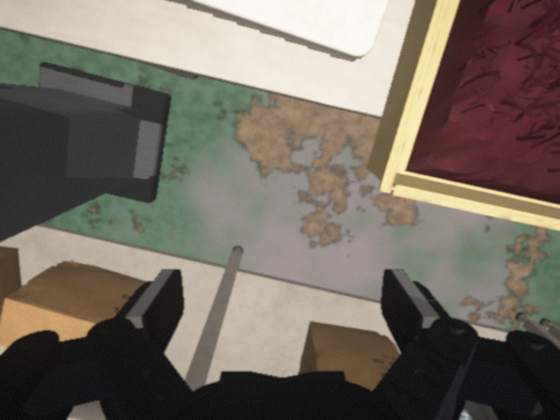

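The scene view shows the case at about (297,198) with its tab at (340,198), pointing to the robot. The jar is at (254,262), the stamp at (275,235) and the label roll at (288,160). In the side view the case is at (297,213).

```bash
python3 - <<'E'
from h import *
for n,roi in [('scene',(150,240,258,360)),('side',(180,245,250,340))]:
    c=dict(np.load(f'pics/{n}1.npz'));P=pts(c)
    a,b,l,r=roi;Q=P[a:b,l:r].reshape(-1,3);px=c['pixels'][a:b,l:r].reshape(-1,3).astype(int)
    gray=(px.max(1)-px.min(1)<25)
    T=(abs(Q[:,2]-.056)<.004)&gray
    rect=cv2.minAreaRect((Q[T][:,:2]*1000).astype(np.float32));print(n,T.sum(),rect,cv2.boxPoints(rect).round(0).tolist(),'z',np.median(Q[T][:,2]))
    im=np.zeros(gray.shape);
    big=cv2.resize(c['pixels'][a-10:b+70,l-40:r+20][:,:,::-1],None,fx=4,fy=4,interpolation=cv2.INTER_CUBIC);cv2.imwrite(f'pics/{n}1z.png',big[:600,:800])
    for nm,m in [('z34',abs(Q[:,2]-.034)<.004),('z61',abs(Q[:,2]-.061)<.002)]:
        print(nm,m.sum(),np.percentile(Q[m],[5,50,95],axis=0).round(3).tolist())
    # clusters other objects
    A=P.reshape(-1,3);pa=c['pixels'].reshape(-1,3).astype(int)
    red=(pa[:,0]>120)&(pa[:,1]<50)&(A[:,2]>.03)&(A[:,2]<.2)&(A[:,0]>.2)&(A[:,0]<.9)
    print('red',red.sum(),A[red].min(0).round(3),A[red].max(0).round(3))
    top=red&(A[:,2]>.117); print('jar top',np.median(A[top],0), A[top].min(0),A[top].max(0))
E
```

```text
scene 2755 ((526.4252319335938, 76.4869155883789), (140.95484924316406, 282.37432861328125), 19.458831787109375) [[413.0, 186.0], [507.0, -80.0], [640.0, -33.0], [546.0, 233.0]] z 0.05688614831190969
z34 461 [[0.448, -0.124, 0.03], [0.479, 0.028, 0.034], [0.654, 0.15, 0.037]]
z61 109 [[0.473, -0.019, 0.059], [0.497, 0.028, 0.06], [0.546, 0.225, 0.062]]
red 404 [0.462 0.22  0.085] [0.525 0.347 0.122]
jar top [0.49120587 0.31716924 0.12024952] [0.46181073 0.28353922 0.1186724 ] [0.52537996 0.34691912 0.12212902]
side 1400 ((529.0580444335938, 73.87731170654297), (140.8563232421875, 271.7473449707031), 21.872806549072266) [[413.0, 174.0], [514.0, -78.0], [645.0, -26.0], [544.0, 226.0]] z 0.0569306330577638
z34 273 [[0.427, -0.232, 0.03], [0.566, 0.025, 0.034], [0.655, 0.154, 0.037]]
z61 34 [[0.473, -0.004, 0.059], [0.483, 0.022, 0.06], [0.557, 0.222, 0.062]]
red 363 [0.463 0.215 0.082] [0.527 0.349 0.122]
jar top [0.49549894 0.3197766  0.12037509] [0.46317523 0.28699883 0.11871409] [0.52726208 0.3493364  0.12227686]
```

```bash
python3 - <<'E'
from h import *
for n in ['scene','side']:
    c=dict(np.load(f'pics/{n}1.npz'));P=pts(c);px=c['pixels'].astype(int)
    m=((abs(P[...,2]-.0565)<.004)&(px.max(2)-px.min(2)<25)&(P[...,0]>.4)&(P[...,0]<.75)&(abs(P[...,1])<.25)).astype(np.uint8)
    m=cv2.morphologyEx(m,cv2.MORPH_OPEN,np.ones((5,5)))
    k,lab,st,_=cv2.connectedComponentsWithStats(m);i=1+st[1:,4].argmax();Q=P[lab==i]
    rect=cv2.minAreaRect((Q[:,:2]*1000).astype(np.float32));print(n,st[i],rect,cv2.boxPoints(rect).round(0).tolist(),Q.mean(0))
    for nm,(lo,hi) in dict(tab=(.028,.065)).items():
        r=(P[...,2]>lo)&(P[...,2]<hi)&(P[...,0]>.42)&(P[...,0]<.52)&(P[...,1]<.09)&(P[...,1]>-.03)
        v,u=np.nonzero(r)
        X=P[r];o=np.argsort(X[:,0])[:12];print('front pts',X[o].round(3).tolist())
    r=(P[...,2]>.015)&(P[...,2]<.25)&(P[...,0]>.35)&(P[...,0]<.85)&(abs(P[...,1]-.05)<.35)
    # top-down map
    M=np.zeros((700,500),np.uint8)
    X=P[r];M[((.4-X[:,1])*1000).astype(int).clip(0,699),((X[:,0]-.35)*1000).astype(int).clip(0,499)]=(X[:,2]*1600).clip(40,255).astype(np.uint8)
    cv2.imwrite(f'pics/{n}map.png',cv2.applyColorMap(cv2.dilate(M,np.ones((3,3))),cv2.COLORMAP_JET)[:600])
E
```

```text
scene [ 263  165   66   47 2658] ((541.7484741210938, 40.08978271484375), (121.37254333496094, 203.3718719482422), 19.598569869995117) [[450.0, 116.0], [519.0, -76.0], [633.0, -35.0], [565.0, 156.0]] [0.53826323 0.05244219 0.05682302]
front pts [[0.44, 0.023, 0.03], [0.44, 0.023, 0.032], [0.441, 0.022, 0.034], [0.442, 0.024, 0.03], [0.442, 0.019, 0.034], [0.442, 0.024, 0.032], [0.443, 0.022, 0.033], [0.443, 0.026, 0.036], [0.444, 0.013, 0.034], [0.444, 0.025, 0.03], [0.444, 0.019, 0.034], [0.444, 0.024, 0.032]]
side [ 265  190   64   32 1328] ((539.9244995117188, 40.834075927734375), (130.12353515625, 201.72850036621094), 19.778518676757812) [[445.0, 114.0], [513.0, -76.0], [635.0, -32.0], [567.0, 158.0]] [0.54377986 0.05613566 0.05679814]
front pts [[0.443, 0.023, 0.033], [0.443, 0.025, 0.031], [0.445, 0.021, 0.035], [0.445, 0.024, 0.033], [0.445, 0.028, 0.029], [0.446, 0.028, 0.032], [0.447, 0.014, 0.032], [0.448, 0.027, 0.034], [0.448, 0.031, 0.03], [0.449, 0.03, 0.033], [0.449, 0.011, 0.034], [0.45, 0.018, 0.034]]
```

View pics/scenemap.png

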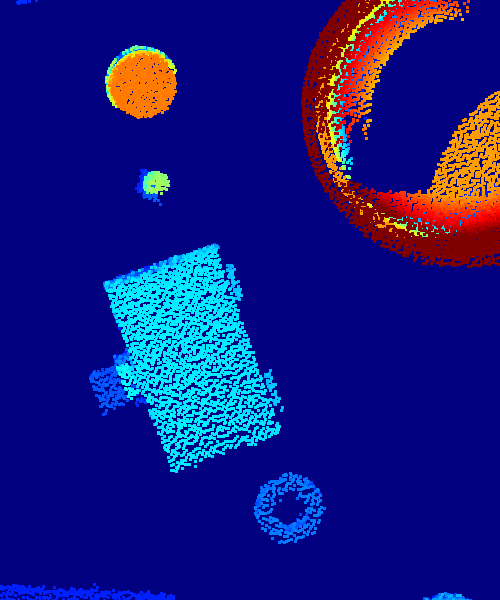

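View pics/scene1z.png

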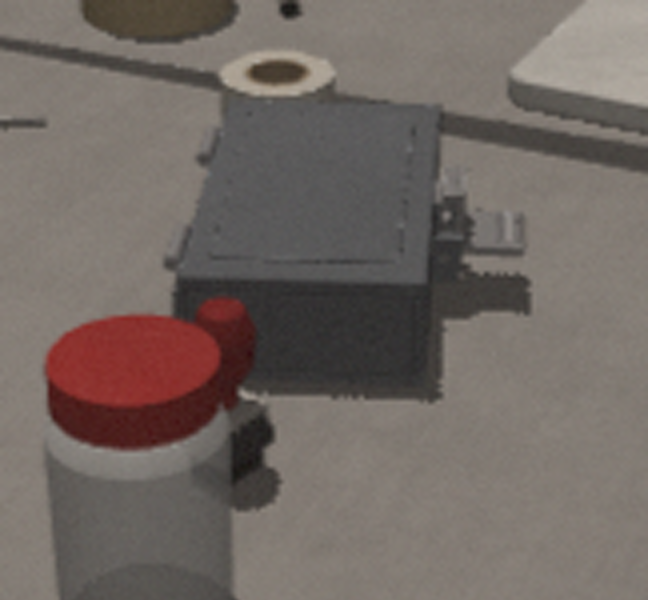

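```bash
cat >> h.py <<'E'
F=np.array([.4845,.020]);YAW=np.deg2rad(19.65)
xc=np.array([np.cos(YAW),np.sin(YAW)]);yc=np.array([-xc[1],xc[0]]);C=F+.06*xc
def goal(x,z,tilt,y=0,ext=.019,dyaw=0):
    """tip centre at case x,y (m), height z, tilt deg forward -> TCP pos, R"""
    a=np.deg2rad(tilt); cy,sy=np.cos(YAW+dyaw),np.sin(YAW+dyaw)
    X=np.array([cy,sy,0]);D=np.array([0,0,-1.]);Y=np.cross(D,X)
    Z=D*np.cos(a)+X*np.sin(a);X2=np.cross(Y,Z)
    tip=np.r_[C+x*xc+y*yc,z]
    return tip-ext*Z,np.c_[X2,Y,Z]
def rel(p,Rt):
    s=robot.read_state();q=s['orientation'];R0=R.from_quat([*q[1:],q[0]])
    print('shift mm',(R0.inv().apply(p-s['tcp_pos'])*1000).round(1),'rot',(R0.inv()*R.from_matrix(Rt)).as_rotvec().round(3))
def casexy():
    s=robot.read_state();q=s['orientation'];R0=R.from_quat([*q[1:],q[0]]).as_matrix()
    t=s['tcp_pos']+.019*R0[:,2];d=t[:2]-C
    print('t',round(s['t'],2),'tip case',(d@xc*1000).round(1),(d@yc*1000).round(1),'z',(t[2]*1000).round(1),'tilt',np.rad2deg(np.arccos(-R0[2,2])).round(1),'F',s['force'].round(1),'q',s['qpos'].round(2),'w',round(s['width'],3))
E
python3 - <<'E'
from h import *
c=dict(np.load('pics/scene1.npz'));P=pts(c);m=(P[...,0]>.05)&(P[...,0]<.6)&(P[...,1]<-.1)&(P[...,1]>-.9)&(P[...,2]<.6)&(P[...,2]>.02)
X=P[m]
for y in np.arange(-.9,-.1,.1):
    k=abs(X[:,1]-y-.05)<.05
    if k.any(): print(y.round(1),'zmax',X[k][:,2].max().round(3),'x',X[k][:,0].min().round(2),X[k][:,0].max().round(2))
casexy(); rel(*goal(-.085,.17,20))
E
```

```text
-0.9 zmax 0.216 x 0.27 0.53
-0.8 zmax 0.19 x 0.26 0.53
-0.7 zmax 0.145 x 0.25 0.53
-0.6 zmax 0.093 x 0.27 0.52
-0.5 zmax 0.039 x 0.28 0.59
-0.4 zmax 0.055 x 0.28 0.6
-0.3 zmax 0.069 x 0.29 0.53
-0.2 zmax 0.024 x 0.29 0.52
t 0.15 tip case -575.7 -403.0 z 230.4 tilt 0.1 F [-0.   0.3 -0.2] q [-1.43  0.09  1.37 -0.    1.68 -0.1 ] w 0.085
shift mm [ 443.3 -447.5   62.4] rot [ 0.015  0.349 -0.095]
```

```bash
python3 -m crank '[[[30,-30,0],[0,0,0],0],[[60,-60,0],[0,0,-0.03],0],[[90,-90,0],[0,0,-0.06],0],[[120,-120,10],[0,0,-0.09],0],[[150,-150,10],[0,0,-0.095],0],[[180,-180,10],[0,0,-0.095],0],[[210,-210,10],[0,0,-0.095],0],[[240,-240,10],[0,0,-0.095],0],[[270,-270,10],[0,0,-0.095],0],[[300,-300,10],[0,0,-0.095],0],[[330,-330,10],[0,0,-0.095],0],[[350,-350,10],[0,0,-0.095],0]]'
python3 -c "
from h import *
casexy(); rel(*goal(-.085,.17,20))"
```

```text
t: 1.15
tcp_pos: [0.3887, -0.1061, 0.2403]
orientation: [0.0, 0.985, 0.17, 0.0]
force: [0.3, -0.8, -0.2]
width: -0.0
t 1.15 tip case -192.6 -86.5 z 221.3 tilt 0.0 F [ 0.3 -0.8 -0.2] q [-0.41 -0.25  1.7   0.    1.69  0.82] w -0.0
shift mm [101.  -86.6  52.4] rot [ 0.     0.349 -0.   ]
```

```bash
python3 -m crank '[[[20,-20,0],[0,0.09,0],0],[[40,-40,5],[0,0.18,0],0],[[60,-60,10],[0,0.26,0],0],[[80,-80,20],[0,0.35,0],0],[[90,-87,30],[0,0.44,0],0],[[90,-87,40],[0,0.52,0],0],[[90,-87,40],[0,0.61,0],0],[[90,-87,40],[0,0.7,0],0],[[90,-87,40],[0,0.7,0],0]]'
python3 -c "
from h import *
casexy(); rel(*goal(-.06,.1,40))
shot('side','side2.png');shot('wrist','wrist2.png')"
```

```text
t: 1.9
tcp_pos: [0.4409, 0.004, 0.1957]
orientation: [-0.06, 0.927, 0.158, 0.336]
force: [-1.9, 0.4, -1.3]
width: 0.0001
t 1.9 tip case -94.3 -0.4 z 181.1 tilt 39.9 F [-1.9  0.4 -1.3] q [-0.45 -0.57  2.14  0.54  1.11  0.65] w 0.0
shift mm [-25.7  -0.2  84.2] rot [-0.001  0.002 -0.005]
```

View pics/wrist2.png

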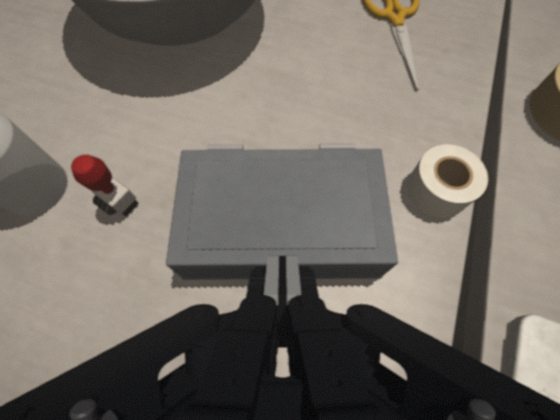

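View pics/side2.png

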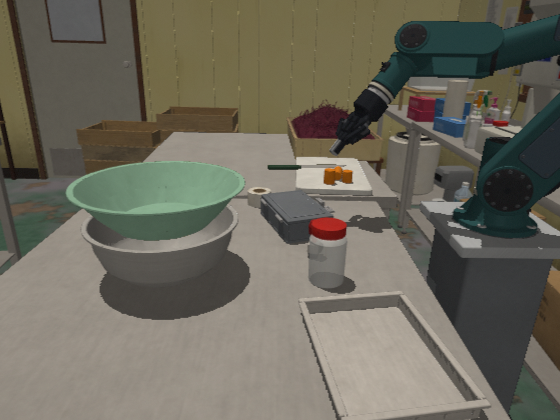

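The wrist view shows the shut fingertips at (283,258), centred on the case front (168–397 px), with the stamp at (105,185) and the labels at (452,180) well clear. Next I go down to just above the pad.

```bash
python3 -c "
from h import *
rel(*goal(-.092,.056,40))"
```

```text
shift mm [-82.8  -1.9  99.1] rot [ 0.002  0.    -0.003]
```

```bash
python3 -m crank '[[[-12,0,14],[0,0,0],0],[[-24,0,28],[0,0,0],0],[[-36,0,42],[0,0,0],0],[[-48,-1,56],[0,0,0],0],[[-60,-1,70],[0,0,0],0],[[-70,-2,82],[0,0,0],0],[[-78,-2,93],[0,0,0],0],[[-83,-2,99],[0,0,0],0],[[-83,-2,99],[0,0,0],0],[[-83,-2,99],[0,0,0],0]]'
python3 -c "
from h import *
casexy(); rel(*goal(-.092,.034,40))
c=shot('wrist','wrist3.png');c=shot('side','side3.png');cv2.imwrite('pics/side3z.png',cv2.resize(c['pixels'][130:260,230:400][:,:,::-1],None,fx=4,fy=4,interpolation=2))"
```

```text
t: 2.83
tcp_pos: [0.4443, 0.0057, 0.0719]
orientation: [-0.058, 0.926, 0.16, 0.338]
force: [0.5, -0.0, 0.5]
width: -0.0
t 2.83 tip case -90.4 0.0 z 57.3 tilt 40.1 F [ 0.5 -0.   0.5] q [-0.44 -0.41  2.32  0.67  0.82  0.42] w -0.0
shift mm [-16.2   0.   16.8] rot [ 0.    -0.002 -0.   ]
```

View pics/wrist3.png

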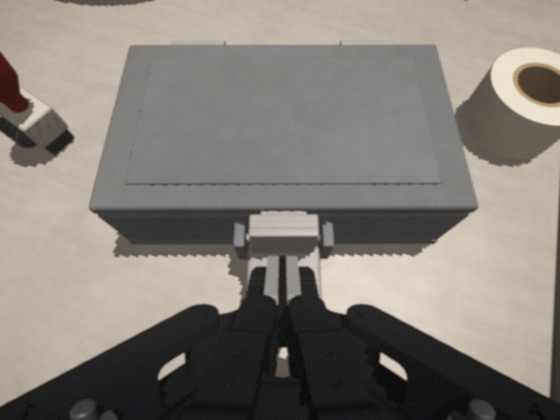

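View pics/side3z.png

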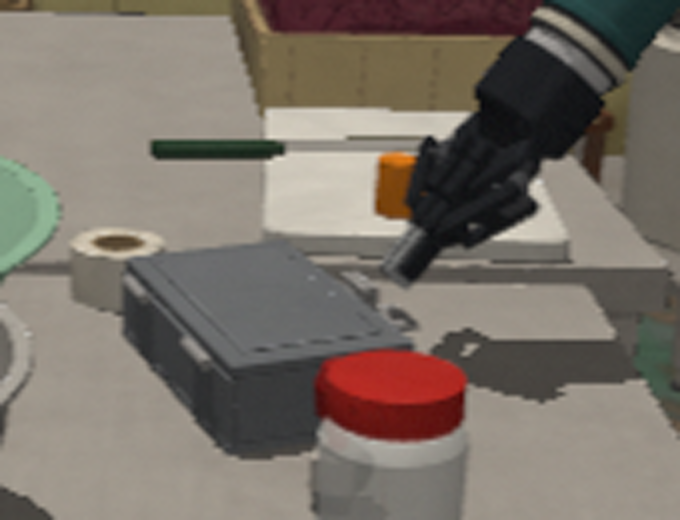

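The wrist view has the fingertips over the thumb pad at (283,262), in front of the upright catch at (283,232). Now I press.

```bash
python3 -m crank '[[[-4,0,4],[0,0,0],0],[[-8,0,8],[0,0,0],0],[[-12,0,12],[0,0,0],0],[[-14,0,15],[0,0,0],0],[[-16,0,17],[0,0,0],0],[[-16,0,17],[0,0,0],0],[[-16,0,17],[0,0,0],0]]'
python3 -c "
from h import *
casexy()
c=shot('wrist','wrist4.png')"
```

```text
t: 3.52
tcp_pos: [0.4423, 0.0051, 0.0478]
orientation: [-0.058, 0.926, 0.16, 0.338]
force: [-0.1, -1.6, 1.4]
width: 0.0001
t 3.52 tip case -92.5 0.1 z 33.2 tilt 40.1 F [-0.1 -1.6  1.4] q [-0.45 -0.37  2.35  0.72  0.77  0.35] w 0.0
```

View pics/wrist4.png

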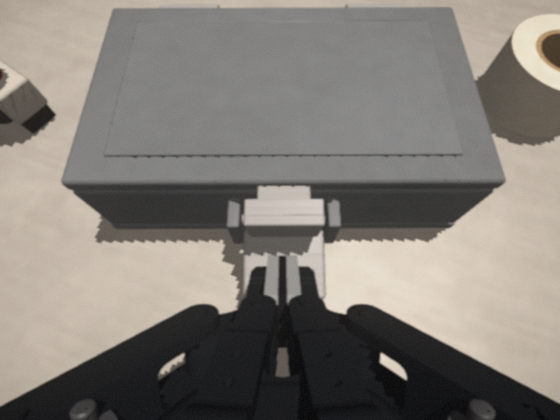

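Contact is just starting: Fz is about 1.4 N and the lid is still shut. I press another 7 mm in small steps.

```bash
python3 -m crank '[[[-1,0,1],[0,0,0],0],[[-2,0,2],[0,0,0],0],[[-3,0,3],[0,0,0],0],[[-3,0,4],[0,0,0],0],[[-4,0,5],[0,0,0],0],[[-4.5,0,5.5],[0,0,0],0],[[-4.5,0,5.5],[0,0,0],0],[[-4.5,0,5.5],[0,0,0],0]]'
python3 -c "
from h import *
casexy()
c=shot('wrist','wrist5.png')"
```

```text
t: 4.23
tcp_pos: [0.4432, 0.0052, 0.0422]
orientation: [-0.058, 0.925, 0.16, 0.339]
force: [-10.9, -0.7, 14.4]
width: 0.0002
t 4.23 tip case -91.6 -0.0 z 27.7 tilt 40.2 F [-10.9  -0.7  14.4] q [-0.45 -0.35  2.35  0.73  0.75  0.33] w 0.0
```

View pics/wrist5.png

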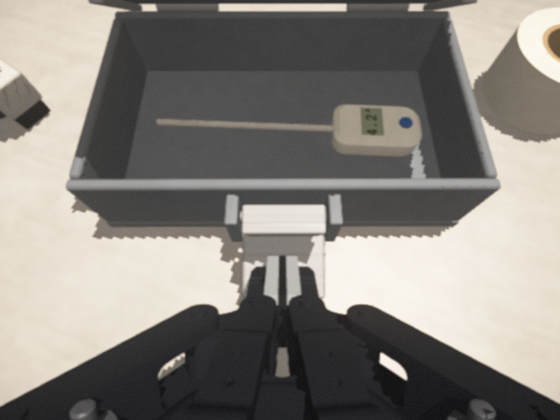

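The lid has popped: the open case and the thermometer at (375,128) are in view. Now I back off up and away from the tab.

```bash
python3 -m crank '[[[1,0,-6],[0,0,0],0],[[3,0,-14],[0,0,0],0],[[10,0,-28],[0,0,0],0],[[20,0,-42],[0,0,0],0],[[30,0,-56],[0,0,0],0],[[36,0,-68],[0,0,0],0],[[36,0,-68],[0,0,0],0],[[36,0,-68],[0,0,0],0]]'
python3 -c "
from h import *
casexy()
c=shot('wrist','wrist6.png');c=shot('side','side6.png');P=pts(c)
m=(P[...,2]>.07)&(P[...,2]<.16)&(abs(P[...,0]-.54)<.1)&(P[...,1]>-.1)&(P[...,1]<.16)
d=P[m][:,:2]-C;a=d@xc;b=d@yc
k=abs(b)<.1
for x in np.arange(-.06,.07,.02):
    j=k&(abs(a-x)<.01)
    if j.any(): print(x.round(2),np.percentile(P[m][j][:,2],[5,50,95]).round(3),b[j].min().round(2),b[j].max().round(2))
cv2.imwrite('pics/side6z.png',cv2.resize(c['pixels'][110:260,210:400][:,:,::-1],None,fx=4,fy=4,interpolation=2))"
```

```text
t: 4.95
tcp_pos: [0.4269, -0.0004, 0.1157]
orientation: [-0.058, 0.926, 0.16, 0.338]
force: [-0.5, 0.3, -0.4]
width: 0.0007
t 4.95 tip case -108.8 0.2 z 101.2 tilt 40.1 F [-0.5  0.3 -0.4] q [-0.5  -0.54  2.29  0.62  0.97  0.49] w 0.001
-0.04 [0.128 0.133 0.134] -0.01 0.01
-0.02 [0.121 0.126 0.13 ] -0.1 0.1
0.0 [0.106 0.114 0.121] -0.1 0.1
0.02 [0.091 0.098 0.105] -0.1 0.1
0.04 [0.074 0.082 0.09 ] -0.1 0.1
0.06 [0.07  0.072 0.075] -0.1 0.1
```

View pics/wrist6.png

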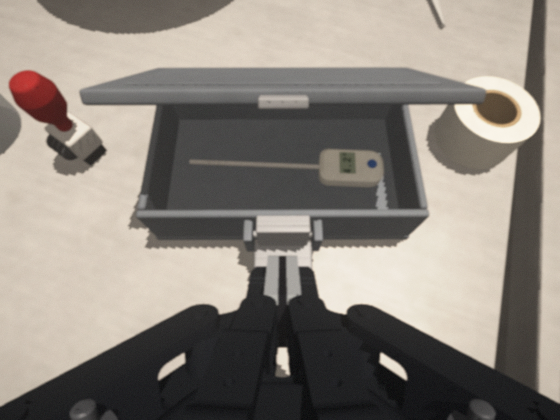

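View pics/side6z.png

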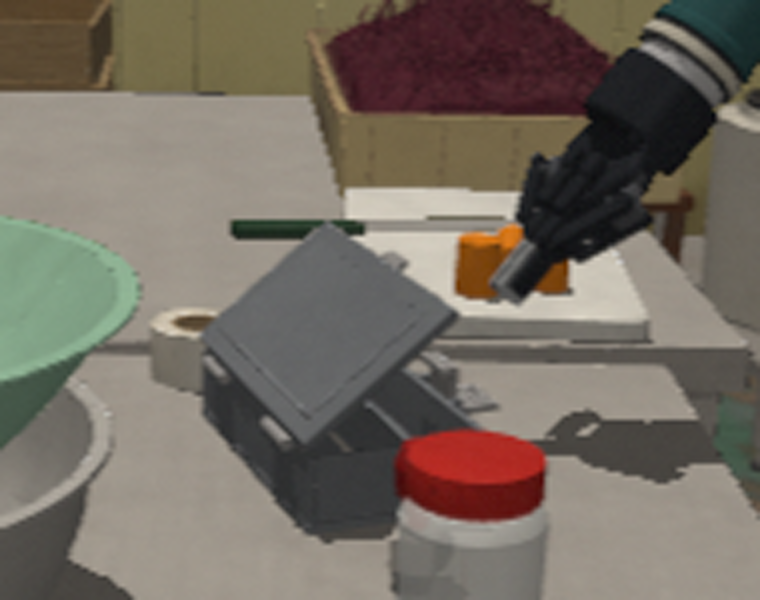

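The lid stands at about 0.68 rad. Its edge is at case x ≈ -32 mm, z ≈ 130 mm, with the striker at (283,102) in the wrist view. Next: tilt further and go under the edge.

```bash
python3 -c "
from h import *
for g in [(-.085,.095,50),(-.055,.092,55),(-.03,.095,55)]: rel(*goal(*g))"
```

```text
shift mm [12.5  0.9 19.4] rot [-0.001  0.175 -0.002]
shift mm [31.9  0.9 41.3] rot [-0.     0.262 -0.002]
shift mm [53.   0.9 55.1] rot [-0.     0.262 -0.002]
```

```bash
python3 -m crank '[[[5,0,8],[0,0.06,0],0],[[9,0.5,14],[0,0.12,0],0],[[12.5,1,19],[0,0.175,0],0],[[20,1,28],[0,0.22,0],0],[[27,1,36],[0,0.262,0],0],[[32,1,41],[0,0.262,0],0],[[40,1,46],[0,0.262,0],0],[[46,1,50],[0,0.262,0],0],[[51,1,54],[0,0.262,0],0],[[53,1,55],[0,0.262,0],0],[[53,1,55],[0,0.262,0],0]]'
python3 -c "
from h import *
casexy()
for g in [(-.024,.105,55),(.001,.127,55),(.03,.14,55),(.058,.144,55),(.085,.141,55)]: rel(*goal(*g))
c=shot('wrist','wrist7.png');c=shot('side','side7.png')
cv2.imwrite('pics/side7z.png',cv2.resize(c['pixels'][110:260,210:400][:,:,::-1],None,fx=4,fy=4,interpolation=2))"
```

```text
t: 5.97
tcp_pos: [0.4994, 0.0248, 0.1082]
orientation: [-0.079, 0.874, 0.151, 0.456]
force: [0.5, 0.1, -0.4]
width: -0.0002
t 5.97 tip case -28.8 -0.5 z 97.3 tilt 55.1 F [ 0.5  0.1 -0.4] q [-0.43 -0.35  2.33  1.1   0.7   0.08] w -0.0
shift mm [ 9.1 -0.5 -0.5] rot [ 0.    -0.002  0.   ]
shift mm [41.4 -0.5  7.4] rot [ 0.    -0.002  0.   ]
shift mm [68.7 -0.5 23.8] rot [ 0.    -0.002  0.   ]
shift mm [88.  -0.5 44.4] rot [ 0.    -0.002  0.   ]
shift mm [101.   -0.5  68.3] rot [ 0.    -0.002  0.   ]
```

View pics/side7z.png

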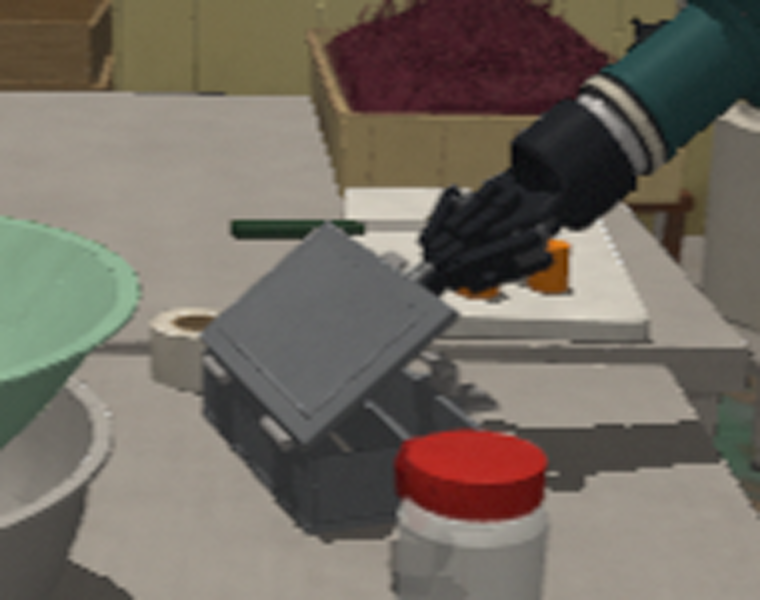

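View pics/wrist7.png

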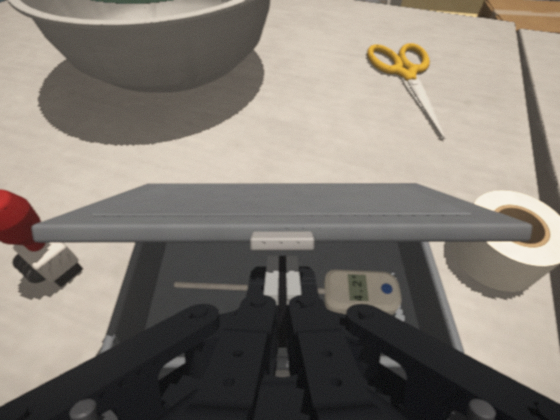

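The tips are under the lid's edge, just below the striker at (283,240). Now I push along the arc.

```bash
python3 -m crank '[[[9,0,0],[0,0,0],0],[[17,0,2],[0,0,0],0],[[25,0,4],[0,0,0],0],[[33,0,6],[0,0,0],0],[[41,0,8],[0,0,0],0],[[50,0,13],[0,0,0],0],[[59,0,18],[0,0,0],0],[[67,0,23],[0,0,0],0],[[67,0,23],[0,0,0],0]]'
python3 -c "
from h import *
casexy()
for g in [(.03,.14,55),(.058,.144,55),(.085,.141,55)]: rel(*goal(*g))
c=shot('wrist','wrist8.png');c=shot('side','side8.png')
cv2.imwrite('pics/side8z.png',cv2.resize(c['pixels'][110:260,210:400][:,:,::-1],None,fx=4,fy=4,interpolation=2))"
```

```text
t: 6.82
tcp_pos: [0.5545, 0.0437, 0.1515]
orientation: [-0.078, 0.873, 0.151, 0.457]
force: [0.5, -0.2, 0.6]
width: 0.0001
t 6.82 tip case 29.5 -1.3 z 140.7 tilt 55.2 F [ 0.5 -0.2  0.6] q [-0.3  -0.28  2.18  0.99  0.63  0.28] w 0.0
shift mm [-0.2 -1.2  0.7] rot [ 0.001 -0.004  0.001]
shift mm [19.  -1.2 21.5] rot [ 0.001 -0.004  0.001]
shift mm [32.  -1.3 45.4] rot [ 0.001 -0.004  0.001]
```

View pics/side8z.png

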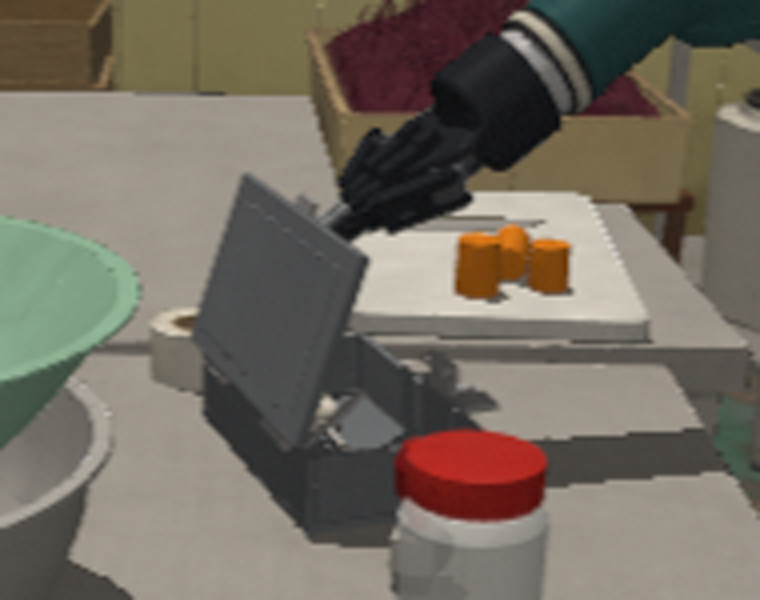

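The lid is up at roughly 1.25 rad with the tip against it, and the force is small. I push on past upright.

```bash
python3 -m crank '[[[6,0,7],[0,0,0],0],[[13,-1,14],[0,0,0],0],[[19,-1,21.5],[0,0,0],0],[[23,-1,29],[0,0,0],0],[[28,-1,37],[0,0,0],0],[[32,-1,45],[0,0,0],0],[[34,-1,51],[0,0,0],0],[[34,-1,51],[0,0,0],0],[[34,-1,51],[0,0,0],0],[[34,-1,51],[0,0,0],0]]'
python3 -c "
from h import *
casexy()
c=shot('wrist','wrist9.png');c=shot('side','side9.png')
cv2.imwrite('pics/side9z.png',cv2.resize(c['pixels'][110:260,210:400][:,:,::-1],None,fx=4,fy=4,interpolation=2))"
```

```text
t: 7.75
tcp_pos: [0.61, 0.065, 0.1481]
orientation: [-0.079, 0.874, 0.151, 0.456]
force: [-0.1, -0.6, 0.2]
width: 0.0003
t 7.75 tip case 88.9 0.2 z 137.2 tilt 55.1 F [-0.1 -0.6  0.2] q [-0.2  -0.13  2.07  0.99  0.53  0.32] w 0.0
```

View pics/side9z.png

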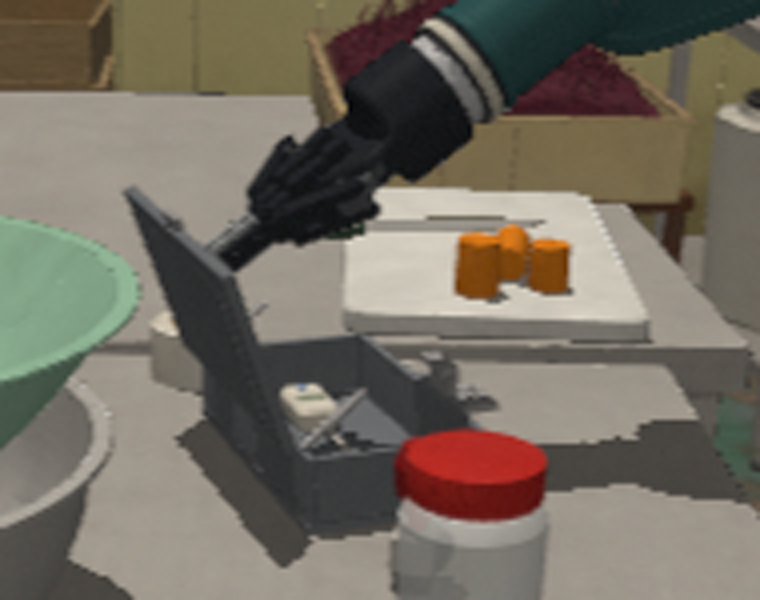

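The lid is well past upright. I withdraw along the tool axis, back and up.

```bash
python3 -m crank '[[[0,0,-8],[0,0,0],0],[[0,0,-22],[0,0,0],0],[[0,0,-40],[0,0,0],0],[[0,0,-60],[0,0,0],0],[[0,0,-80],[0,0,0],0],[[0,0,-100],[0,0,0],0],[[0,0,-120],[0,0,0],0],[[0,0,-135],[0,0,0],0],[[0,0,-140],[0,0,0],0],[[0,0,-140],[0,0,0],0],[[0,0,-140],[0,0,0],0],[[0,0,-140],[0,0,0],0]]'
python3 -c "
from h import *
casexy()
c=shot('wrist','wrist10.png');c=shot('side','side10.png');P=pts(c)
m=(P[...,2]>.06)&(P[...,2]<.19);d=P[...,:2]-C;a=d@xc;b=d@yc
m&=(abs(b)<.095)&(a>.05)&(a<.13)
print(np.polyfit(P[m][:,2],a[m],1),m.sum(),'lid angle',np.pi/2+np.arctan(np.polyfit(P[m][:,2],a[m],1)[0]))
cv2.imwrite('pics/side10z.png',cv2.resize(c['pixels'][110:260,210:400][:,:,::-1],None,fx=4,fy=4,interpolation=2))"
```

```text
t: 8.85
tcp_pos: [0.502, 0.0266, 0.2278]
orientation: [-0.079, 0.874, 0.151, 0.455]
force: [0.3, -0.2, -0.0]
width: -0.0001
t 8.85 tip case -25.7 0.4 z 216.9 tilt 55.1 F [ 0.3 -0.2 -0. ] q [-0.42 -0.52  2.17  0.82  0.89  0.47] w -0.0
[0.33658451 0.06348848] 689 lid angle 1.8954700840618264
```

View pics/side10z.png

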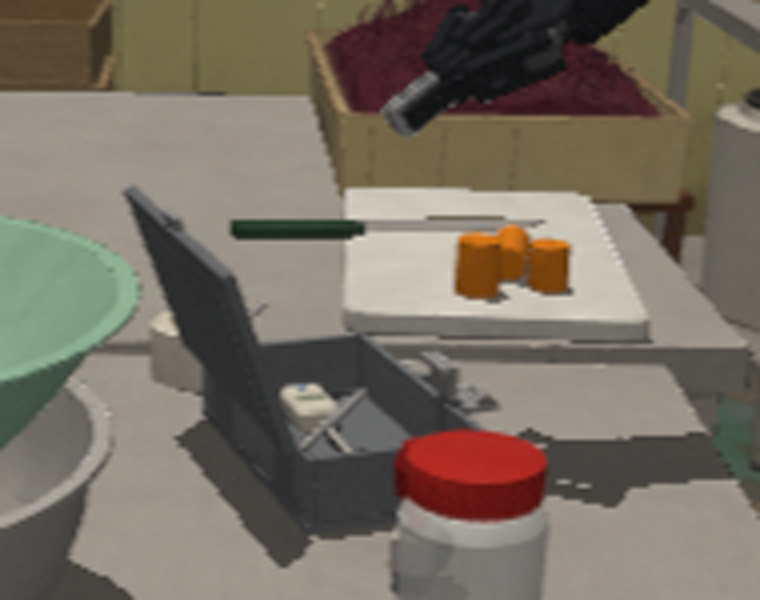

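View pics/wrist10.png

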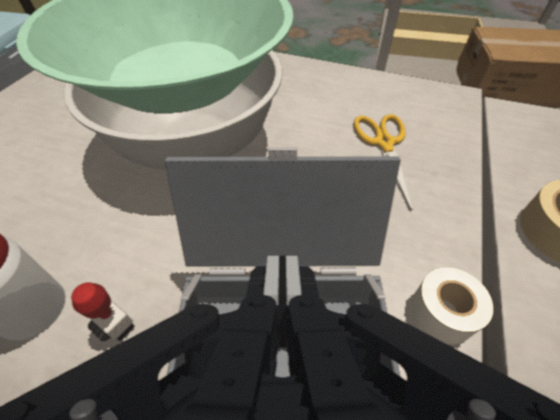

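```bash
python3 -c "
from h import *
print(robot.sign_off())"
```

```text
the job is handed in; nothing more can be done
None
```

The case is open and handed in at about 9 s. I pressed the release tab with the shut fingertips, the lid popped up, and I pushed it from under its front edge past upright. It fell back to its stop and stayed there, and I withdrew the arm up and back.

- **Lid:** a depth fit in the last picture put it at about 1.90 rad, against a stop of 1.92. It stayed put once the arm had left.
- **Surroundings:** in the last pictures the thermometer was lying in the case, and the jar, stamp and label roll were upright, with the case apparently where it started. I judged these by eye and did not re-measure their positions.
- **Tab:** it looked sprung back in the side view, but I had no angle reading for it.
- **Forces:** the largest reading I saw was about 18 N, at the bottom of the tab press. That is more than the 2 to 5 N given, so I probably reached the tab's end stop or brushed the catch. The force was near zero at the end, with the gripper clear of everything.

No check failed or disagreed.

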